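# Pin the travel spice box shut

## Robot

A 6-joint arm with a two-finger parallel gripper is mounted at the origin on a cart in front of the work surface, level with it; the furniture and walls round the work are solid. World frame = base frame: x ahead of the robot, y to its left, z up, the work surface at z = 0. Lengths are in m, angles in rad, forces in N, time in s.
With the tool pointing down it reaches from about 0.375 to 0.9 m from the base axis. Payload 3.1 kg.
Tool frame: the origin (TCP) lies between the finger pads; the fingertips stand 17 mm ahead of it and the grasp point (between the pads) lies 2 mm behind it; z points along the fingers, y is the line along which they close (so a half turn about z gives the same grasp; the last joint's range is limited). The gripper opens to 85 mm and grips with 20 to 120 N. Pads are 22 mm wide; open, the fingers measure 114 mm over their backs; the gripper's body (76 mm by 85 mm) begins 54 mm behind the grasp point. The pads swing forward as they close: fully open they stand 13 mm farther back than shut.
Start: joints at [-1.415, 0.527, 1.433, -0, 1.181, -0.178], TCP at [0.205, -0.59, 0.217] pointing down, gripper open.
Joint ranges: [-3.08, 3.08], [-0.75, 2.2], [0.22, 2.44], [-1.43, 4.57], [0, 2.65], [-2.85, 2.85]. Speed limits (rad/s): [2.79, 2.79, 3.14, 3.14, 3.14, 3.14].

## Interface

Orientations are given as a unit quaternion [x, y, z, w].
In Python, from station import * gives the robot as it stands. Calls block until the motion is done:
- move_pose(position, orientation): joint-space move of the TCP to a pose.
- move_straight(position, v=0.15, frame=None, max_force=None): straight line of the TCP; frame=None keeps the orientation; v is the mean speed in m/s. With max_force (N) it stops when the force on the tool has changed by that much, and returns True; else False.
- set_joints(angles): joint-space move.
- move_gripper(opening, grasp_force=None): finger opening in m; grasp_force is the grip in N (None keeps the last); returns when the fingers have stopped.
- hold(seconds).
- solve_ik(position, orientation): joint angles nearest the present ones, or None.
- get_state(): the state.
- camera(name): name is "side" or "top"; returns a dict with "pixels" (384x512x3 uint8, red, green, blue), "range_z" (384x512 float32, m along the optical axis (not along the pixel's ray), 0 where there is no reading), "fovy" (degrees; the focal length in pixels is half the picture's height over the tangent of half this angle, whatever the lens; pixels are square), "cx", "cy" (the principal point, pixels), "rvec" (rotation vector, rad) and "tvec" (3), from world to camera coordinates, as OpenCV has them. Camera axes: x right, y down, z forward; pixel columns grow to the right and rows downward; lengths in m; the calibration is good to about 2 mm. A picture is of the moment at which its call begins.
A pose or a line that the arm cannot do raises Unreachable and nothing moves.
- sign_off(): hands the job in; it is judged then, once.
The state is a dict: "clock": time; "qpos": joint angles; "dq": joint speeds; "joint_efforts": joint torques, N m; "position": TCP position; "orientation": TCP orientation; "wrist_force": force on the tool from outside, world axes, zero at the start; "torque": the same for the moment, N m; "finger_gap": finger opening in m; "grip_force": force on a finger pad.
Only numpy, scipy, OpenCV 4.12 (cv2) and the standard library are available. Lean on these libraries where they do the work, as an engineer would, in place of code of your own. Each camera call takes 0.05 s, during which the arm holds its last target. There are 200 camera calls.

## Task

Make the wooden camp-kitchen spice box safe for the road: push its lid fully shut, then swing the steel hasp over the staple until it lies flat against the box front, and then move the red-handled pin from its keeper on the end of the box into the staple, dropped through the loop until its collar rests on the staple. Let go of the pin, and leave the mug, the tin and the jam jar standing where they are.

Things in the scene. Friction and masses are not known exactly. Their poses are not given: they have to be found in the camera images.
- box: light wooden box with hinged lid, brass corners and jars inside, fixed to the worktop; 150 deep (x), 220 wide (y), rim 122 high. Origin: centre of its underside, on the worktop; x points from its front (staple, hasp; the robot's side) to its back, y to its left end, z up. Front face at x=-75. (mm)
- lid (a joint): lid angle, rad: 0 = shut on the rim, grows as its front edge rises (at most 1.3). Hinge axis parallel to the box's y at the back rim. A wooden slab 154 deep, 222 wide, 16 thick; shut, its flat top is at z=138. Stiff hinges (0.9 N m) keep it where it is left: push on its outer face, beside the hasp, to shut it. (mm)
- lid_hinge (a point): point on the lid's hinge axis, middle of the width: in the box frame x=+79, y=0, z=122 (mm)
- lid_front_edge (a point): middle of the lid's free front edge on its flat outer (upper) face; 155 from the hinge axis along the lid, 16 across it; moves with the lid. Its z axis points out of that face, x from free edge to hinge (mm)
- hasp (a joint): hasp angle, rad: 0 = flat on the box front, staple through its slot; pi/2 = straight out to the front; pi = straight up from the shut lid; 3.6 = leaning back, the stop. Starts folded up. Steel tongue 4 thick, 56 wide, 90 long; slot 34 wide, 42 to 69 from the hinge, plain plate above it. A stiff hinge (0.1 N m) holds it where left: push it all the way. (mm)
- hasp_hinge (a point): middle of the hasp's hinge axis (parallel to the box's y; knuckle 9 in diameter); with the lid shut at x=-81, y=0, z=134 in the box frame (mm)
- hasp_tip (a point): middle of the hasp's free end, 90 from its hinge axis; the free edge is rolled, 8 thick (mm)
- staple_eye (a point): centre of the staple's opening, on its upper side; box frame x=-103, y=0, z=88, axes as the box. The staple is a level steel U bar, 6 thick, standing 46 out of the box front, 28 wide outside; opening 16 wide (y), 40 long (x), of which 34 lies in front of the shut hasp. Free space below down to the worktop. (mm)
- pin: loose retaining pin, 120 long, about 0.09 kg, upright in the keeper's slot. Origin: centre of the underside of its collar; z axis along the pin to the handle. Below: steel shank 8 in diameter, 54 long, tapered end. Collar 28 in diameter, 6 thick. Above: round red handle, 18 in diameter, from z=6 to z=66, to be gripped. (mm)
- mug: loose green mug, 92 in diameter, 100 high, origin under it (mm)
- tomato_tin: loose low tin, 75 in diameter, 58 high, origin under it (mm)
- jam_jar: loose jam jar with a light lid, 69 in diameter, 99 high, origin under it (mm)
- keeper_slot (a point): middle of the keeper's slot, on the shelf's top; box frame x=0, y=150, z=85. The keeper is a steel bracket on the box's left end: a level shelf 4 thick, from y=110 to 168 over x=-56..56; its slot, 12 wide, runs along x from -46 to 46. The pin hangs in it by its collar, anywhere along it. (mm)
Mind the look-alikes: they are no part of the job. There is more than one size of the pin; the job needs the middle-sized.

How it is judged:
By the outcome, as a careful person would: the job done as asked, in the order asked, and still so for the second after the job is handed in, with the robot touching nothing.
It also fails if it takes over 61 s, if anything falls off the work surface, if the arm or the gripper's body presses on something with over 40 N, if the wrist force passes 120 N, or if a joint passes its speed limit or range.

## Working session

There is one attempt and no reset: what is moved stays moved. The work goes in short steps, each a Python script; the robot and the scene stay as the last script left them, time stands still between calls to the robot, and variables do not carry over. Pictures are saved under pics/ and viewed, at most 10 in all, crops included, and the job is handed in when it is done.

```bash
mkdir -p pics; cat > h.py <<'E'
import numpy as np, cv2
from station import *
def grab(n):
    c=camera(n); np.savez(f'{n}.npz',**c); return c
def save(c,f,crop=None,s=1):
    im=c['pixels'][:,:,::-1]
    if crop: a,b,d,e=crop; im=im[b:e,a:d]
    cv2.imwrite('pics/'+f,cv2.resize(im,None,fx=s,fy=s,interpolation=cv2.INTER_CUBIC))
def cal(c):
    f=192/np.tan(np.radians(float(c['fovy']))/2); R=cv2.Rodrigues(np.array(c['rvec'],float))[0]
    return f,R,np.array(c['tvec'],float).ravel()
def pts(c):  # world points per pixel
    f,R,t=cal(c); v,u=np.mgrid[:384,:512]; z=c['range_z'].astype(float)
    P=np.stack([(u-c['cx'])/f*z,(v-c['cy'])/f*z,z],-1)
    W=(P-t)@R; W[z==0]=np.nan; return W
def ray(c,u,v,h):
    f,R,t=cal(c); o=-R.T@t; d=R.T@np.array([(u-c['cx'])/f,(v-c['cy'])/f,1]); return o+d*(h-o[2])/d[2]
E
python3 - <<'E'
from h import *
for n in('side','top'):
    c=grab(n); save(c,n+'0.png',s=1.5); f,R,t=cal(c); print(n,f,c['cx'],c['cy'],-R.T@t,R[2])
print(get_state()['clock'])
E
```

```text
side 482.32203843414413 247.83358723124422 188.1732415273972 [0.60994034 0.6119846  1.24214961] [-0.05717096 -0.48726309 -0.87138175]
top 364.96587445536846 259.51453540149305 193.72930017455394 [ 0.43670068 -0.01451583  1.35536229] [ 0.06912235  0.02288693 -0.99734562]
0.1
```

View pics/side0.png

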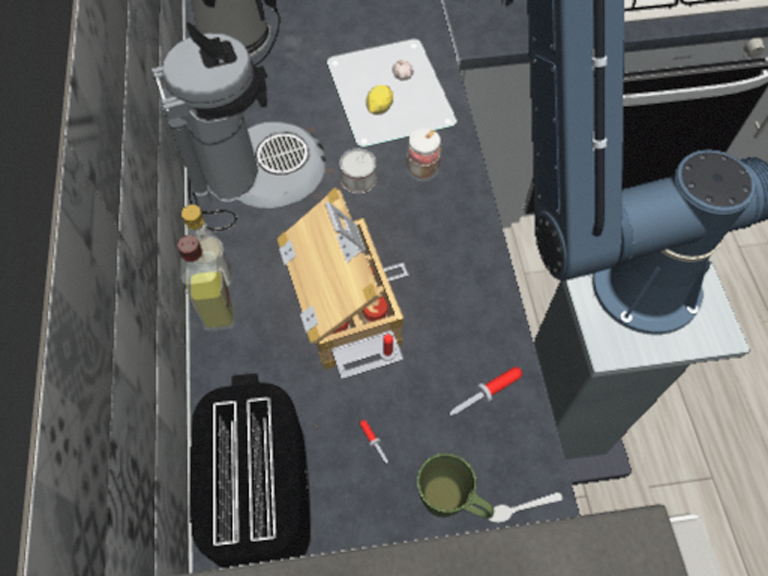

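View pics/top0.png

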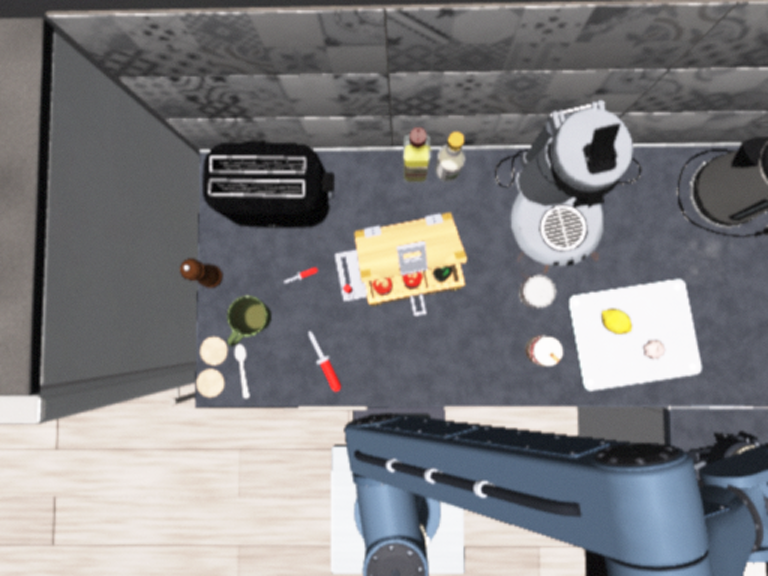

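The side view shows the box with its lid half open at (340,265), staple at (397,271) and keeper at (367,355).

Three red-handled things could be taken for the pin:
- the pin upright in the keeper, side (388,345) / top (348,288)
- a small one lying at side (371,432)
- a large one lying at side (500,385)

The keeper pin fits the description. I'll check its size, and measure the box.

```bash
python3 - <<'E'
from h import *
for n in('side','top'):
    c=dict(np.load(n+'.npz')); W=pts(c)
    hsv=cv2.cvtColor(c['pixels'],cv2.COLOR_RGB2HSV); H,S,V=cv2.split(hsv)
    red=((H<6)|(H>174))&(S>170)&(V>120)
    k,lab,st,ce=cv2.connectedComponentsWithStats(red.astype(np.uint8))
    for i in range(1,k):
        if st[i,4]>15:
            p=W[lab==i]; p=p[~np.isnan(p[:,0])]
            if len(p): 
                q=p-p.mean(0); s=np.linalg.svd(q,full_matrices=False)[2][0]
                print(n,'red',ce[i].round(1),st[i,4],'med',np.median(p,0).round(3),'top',p[:,2].max().round(3),'len',np.ptp(q@s).round(3))
    reg=(W[...,0]>.35)&(W[...,0]<.75)&(W[...,1]>-.25)&(W[...,1]<.3)
    wood=(H>10)&(H<28)&(S>70)&(V>120)&reg
    p=W[wood]; p=p[p[:,2]>.128]  # lid
    for _ in range(5):
        m=p.mean(0); nn=np.linalg.svd(p-m,full_matrices=False)[2][2]; nn*=np.sign(nn[2]); r=(p-m)@nn
        p=p[abs(r)<max(2*r.std(),.003)]
    print(n,'lid n',nn.round(4),'m',m.round(4),'std',r.std().round(4),'ang',np.arccos(nn[2]).round(3),'yaw',np.arctan2(-nn[1],-nn[0]).round(3),len(p))
    # keeper/staple: grey at 85ish
    g=(S<60)&(V>90)&reg&(abs(W[...,2]-.087)<.008)
    k,lab,st,ce=cv2.connectedComponentsWithStats(g.astype(np.uint8))
    for i in range(1,k):
        if st[i,4]>15:
            p=W[lab==i]; rc=cv2.minAreaRect((p[:,:2]*1000).astype(np.float32))
            print(n,'grey',ce[i].round(0),st[i,4],p.mean(0).round(3),p.min(0).round(3),p.max(0).round(3),[np.round(x,1) for x in rc])
save(dict(np.load('side.npz')),'c1.png',(180,120,290,260),5)
E
```

```text
side red [251.7 205.8] 85 med [0.53 0.04 0.12] top 0.127 len 0.058
side red [258.3 226.4] 29 med [0.527 0.114 0.149] top 0.154 len 0.014
side red [336.  252.9] 187 med [0.322 0.162 0.022] top 0.031 len 0.083
side red [244.7 286.6] 57 med [0.577 0.217 0.012] top 0.02 len 0.036
side lid n [0.6501 0.1234 0.7498] m [ 0.6165 -0.0165  0.1852] std 0.0014 ang 0.723 yaw -2.954 2874
side grey [264. 181.] 75 [ 0.487 -0.05   0.086] [ 0.468 -0.066  0.08 ] [ 0.508 -0.035  0.092] [array([488.3, -50.2]), array([37.8, 30.1]), np.float64(7.5)]
side grey [243. 236.] 719 [0.567 0.104 0.084] [0.504 0.065 0.079] [0.622 0.142 0.095] [array([562.7, 103.7]), array([112.2,  61.2]), np.float64(10.0)]
top red [205.6 181.3] 34 med [0.578 0.216 0.014] top 0.021 len 0.036
top red [274.7 186.6] 59 med [ 0.546 -0.039  0.123] top 0.129 len 0.038
top red [255.1 191.7] 49 med [0.528 0.029 0.122] top 0.127 len 0.038
top red [220.4 250.5] 123 med [0.325 0.16  0.024] top 0.035 len 0.075
top lid n [0.6493 0.1236 0.7505] m [ 0.6197 -0.03    0.1867] std 0.0013 ang 0.722 yaw -2.953 1473
top grey [234. 183.] 369 [0.562 0.104 0.085] [0.503 0.069 0.079] [0.62  0.143 0.095] [array([563.3, 105.3]), array([111.8,  55.4]), np.float64(10.9)]
top grey [279. 203.] 54 [ 0.492 -0.051  0.088] [ 0.471 -0.067  0.079] [ 0.516 -0.036  0.093] [array([493.1, -50.7]), array([44.4, 27.3]), np.float64(10.6)]
```

View pics/c1.png

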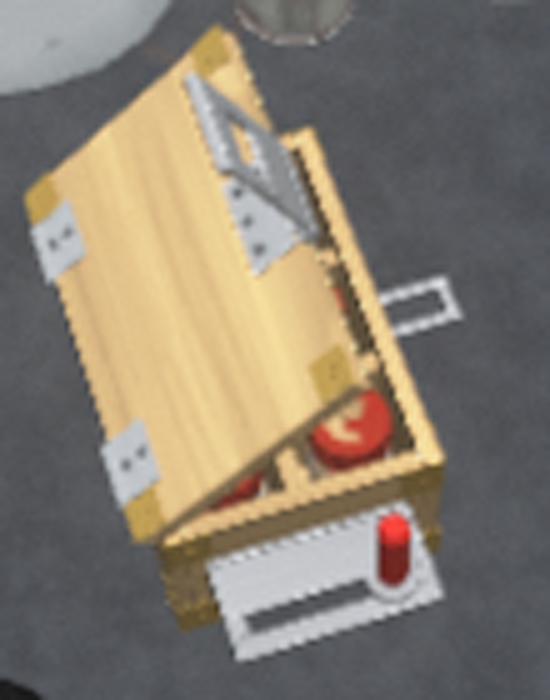

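The crop shows the middle-sized pin (60 mm handle, against 36 and about 80 for the others) upright near the front of the slot, collar at crop (395,585). The keeper rectangle and staple agree on box origin ≈ (0.589, -0.032) and yaw 0.188. The lid is at about 0.72 rad. Shutting it now.

```bash
cat >> h.py <<'E'
from scipy.spatial.transform import Rotation as Ro
O=np.array([.589,-.032]); YAW=.188; c_,s_=np.cos(YAW),np.sin(YAW)
def B(x,y,z):  # box mm -> world m
    x,y=x/1000,y/1000; return np.array([O[0]+c_*x-s_*y,O[1]+s_*x+c_*y,z/1000])
def inv(w): d=(np.asarray(w)[:2]-O)*1000; return np.array([c_*d[0]+s_*d[1],-s_*d[0]+c_*d[1],w[2]*1000])
def down(a):  # closing line at world angle a
    y=np.array([np.cos(a),np.sin(a),0]); z=np.array([0,0,-1.]); 
    return Ro.from_matrix(np.c_[np.cross(y,z),y,z]).as_quat()
def best(p,a):
    L=[(abs(q[5]),k) for k in(0,1) for q in [solve_ik(p,down(a+k*np.pi))] if q is not None]
    return down(a+min(L)[1]*np.pi)
def tip(x,y,z): return B(x,y,z+17)   # fingertip (closed) at box point
def st(m=''):
    s=get_state(); print(m,'t',round(s['clock'],2),'tipbox',(inv(s['position'])-[0,0,17]).round(1),'F',np.round(s['wrist_force'],1),'gap',round(s['finger_gap'],4),'grip',np.round(s['grip_force'],1))
E
python3 - <<'E'
from h import *
c=dict(np.load('side.npz')); print('pin side',inv(ray(c,259,225,.151)))
c=dict(np.load('top.npz')); print('pin top',inv(ray(c,232,192,.151)))
p=get_state()['position']
move_straight([p[0],p[1],.36],v=.4); move_gripper(0)
g=tip(-5,-78,300); q=best(g,YAW+np.pi/2)
move_pose(g,q); st('above')
move_straight(tip(-5,-78,240),v=.2)
print(move_straight(tip(-5,-78,136),v=.08,max_force=35)); st('pushed')
move_straight(tip(-5,-78,250),v=.3)
c=grab('side'); save(c,'s1.png',(150,100,310,260),4); st()
E
```

```text
pin side [-36.322399   151.40255819 151.        ]
pin top [-35.92848339 145.6269111  151.        ]
above t 3.6 tipbox [ -5.3 -79.  300.1] F [-0.2 -0.2  0.7] gap -0.0 grip 0.0
True
pushed t 5.17 tipbox [ -5.4 -85.  145. ] F [ 0.4 -4.   2.6] gap 0.0001 grip 0.0
 t 5.72 tipbox [ -6.1 -76.9 248.7] F [-1.  1.  0.] gap 0.0 grip 0.0
```

View pics/s1.png

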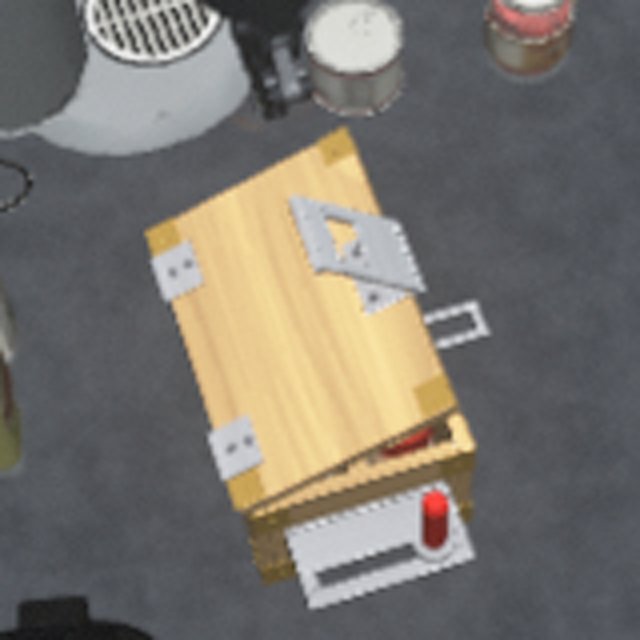

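The lid is still ajar: its front edge, at about (450,410), sits above the rim. I'll measure its angle and push again.

```bash
cat >> h.py <<'E'
def lid(c):
    W=pts(c); H,S,V=cv2.split(cv2.cvtColor(c['pixels'],cv2.COLOR_RGB2HSV))
    w=(H>10)&(H<28)&(S>70)&(V>120); p=W[w]; p=p[~np.isnan(p[:,0])]
    b=np.array([inv(q) for q in p]); b=b[(b[:,0]>-60)&(b[:,0]<75)&(abs(b[:,1])<105)&(b[:,2]>128)]
    for _ in range(6):
        m=b.mean(0); n=np.linalg.svd(b-m,full_matrices=False)[2][2]; n*=np.sign(n[2]); r=(b-m)@n; b=b[abs(r)<max(2*r.std(),3)]
    print('lid n',n.round(3),'ang',np.arctan2(n[0],n[2]).round(3),'z at x=-60:',(m[2]-n[0]/n[2]*(-60-m[0])).round(1),'std',r.std().round(1))
E
python3 - <<'E'
from h import *
lid(dict(np.load('side.npz'))); lid(grab('top'))
x,y=-40,-78
move_straight(tip(x,y,215),v=.2)
print(move_straight(tip(x,y,133),v=.08,max_force=60)); st('pushed')
move_straight(tip(x,y,200),v=.3); 
c=grab('side'); lid(c); st()
E
```

```text
lid n [0.363 0.    0.932] ang 0.371 z at x=-60: 191.9 std 1.6
lid n [ 0.363 -0.002  0.932] ang 0.372 z at x=-60: 193.6 std 1.7
False
pushed t 7.35 tipbox [-40.7 -78.3 132.8] F [-3.5 -3.5  1.8] gap -0.0001 grip 0.0
lid n [ 0.199 -0.001  0.98 ] ang 0.2 z at x=-60: 165.2 std 1.7
 t 7.78 tipbox [-39.4 -77.8 200.3] F [ 0.   0.1 -0. ] gap 0.0001 grip 0.0
```

```bash
python3 - <<'E'
from h import *
x,y=-40,-78
print(move_straight(tip(x,y,140),v=.1,max_force=60)); st('pushed'); s=get_state(); print(s['position'],Ro.from_quat(s['orientation']).as_matrix().round(2))
c=grab('side'); lid(c); t=grab('top')
a=c['pixels'][90:270,150:310]; b=t['pixels'][90:270,200:360]
cv2.imwrite('pics/s2.png',cv2.resize(np.hstack([a,b])[:,:,::-1],None,fx=2.5,fy=2.5,interpolation=cv2.INTER_CUBIC))
E
```

```text
False
pushed t 8.53 tipbox [-39.8 -78.1 139.9] F [ 0.1 -0.2 -0.1] gap 0.0003 grip 0.0
[ 0.56454714 -0.1161804   0.15694817] [[ 0.98  0.19  0.  ]
 [ 0.19 -0.98 -0.01]
 [ 0.    0.01 -1.  ]]
lid n [0.198 0.    0.98 ] ang 0.199 z at x=-60: 165.1 std 1.7
```

View pics/s2.png

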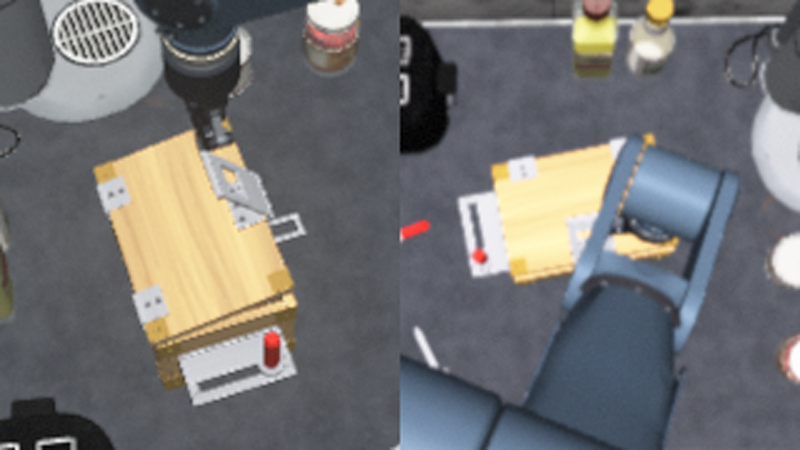

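The tool is over the lid at left-panel (212,145). The lid still reads 0.2 rad, and the force is about 0 at a computed tip height of 140. I'll check the true tip height from depth.

```bash
python3 - <<'E'
from h import *
c=dict(np.load('side.npz')); W=pts(c)
for v in range(128,160,2):
    print(v,[ (lambda b:f"{b[0]:.0f},{b[1]:.0f},{b[2]:.0f}/{c['pixels'][v,u].max()}")(inv(W[v,u])) for u in range(226,250,4)])
E
```

```text
128 ['-19,-42,314/42', '-28,-38,315/48', '-38,-39,310/43', '-48,-41,302/43', '-120,-250,4/153', '-132,-246,3/99']
130 ['-19,-46,301/52', '-28,-42,303/48', '-37,-38,303/47', '-47,-39,297/41', '-118,-244,1/99', '-131,-241,-0/97']
132 ['-22,-60,273/61', '-28,-43,292/49', '-37,-37,296/47', '-47,-37,292/50', '-117,-240,-4/101', '-128,-234,-0/98']
134 ['-21,-57,269/52', '-28,-46,281/45', '-37,-38,287/75', '-45,-33,290/63', '-114,-230,-0/96', '-126,-227,-1/98']
136 ['-23,-64,250/59', '-28,-46,273/46', '-36,-37,281/72', '-45,-33,282/71', '-112,-226,-4/92', '-124,-221,-3/94']
138 ['-22,-65,240/74', '-29,-49,259/52', '-34,-30,282/77', '-53,-61,233/114', '-110,-218,-4/94', '-121,-212,0/92']
140 ['-60,-229,-6/100', '-31,-61,233/48', '-34,-33,270/66', '-43,-29,271/137', '-107,-211,-3/124', '-119,-207,-4/95']
142 ['-31,-108,160/194', '-30,-59,228/50', '-35,-37,255/104', '-41,-23,271/136', '-104,-200,1/116', '-116,-195,3/96']
144 ['-30,-103,159/236', '-30,-60,218/57', '-33,-30,257/112', '-41,-22,265/148', '-51,-20,263/83', '-114,-191,-1/93']
146 ['-28,-96,160/236', '-27,-49,226/72', '-31,-23,259/76', 'nan,nan,nan/161', '-49,-15,261/63', '-112,-184,-2/92']
148 ['-26,-91,157/237', '-32,-69,185/86', '-29,-16,262/64', '-39,-16,257/110', '-66,-74,162/213', '-109,-177,-1/93']
150 ['-24,-86,157/239', '-31,-69,177/148', '-40,-62,182/161', '-54,-71,163/240', '-63,-64,169/237', '-107,-170,-2/95']
152 ['-22,-80,156/242', '-20,-25,236/191', '-30,-25,230/182', '-52,-67,160/232', '-62,-61,164/238', '-104,-162,-0/167']
154 ['-20,-73,158/241', '-31,-70,157/219', '-27,-15,236/194', '-40,-23,219/183', '-60,-56,163/225', '-70,-52,163/222']
156 ['-19,-69,154/239', '-28,-63,158/241', '-25,-9,237/204', '-38,-17,220/149', '-50,-23,205/180', '-68,-44,165/220']
158 ['-17,-63,153/237', '-27,-57,157/241', '-24,-3,238/218', '-36,-10,222/181', '-49,-20,201/162', '-60,-21,193/180']
```

The visible fingertip seems about 30 mm higher than computed. I'll check this with the tool in clear view, shut and half open, before pushing further.

```bash
python3 - <<'E'
from h import *
move_straight(tip(-40,-78,230),v=.3)
g=np.array([.42,.08,.20]); q=best(g,YAW+np.pi/2); move_pose(g,q); st()
out=[]
f=None
for o in(0,.045):
    move_gripper(o); c=camera('side'); W=pts(c); f,R,t=cal(c)
    P=R@g+t; u,v=P[0]/P[2]*f+c['cx'],P[1]/P[2]*f+c['cy']; print('TCP px',u,v)
    T=R@(g-[0,0,.017])+t; tv=(T[0]/T[2]*f+c['cx'],T[1]/T[2]*f+c['cy']); print('tip px',tv)
    u0,v0=int(u),int(v); im=c['pixels'].copy(); cv2.circle(im,(int(u),int(v)),1,(0,255,0),-1); cv2.circle(im,(int(tv[0]),int(tv[1])),1,(255,0,255),-1)
    out.append(cv2.resize(im[v0-45:v0+35,u0-40:u0+40],None,fx=5,fy=5,interpolation=cv2.INTER_NEAREST))
    A=W[v0-40:v0+40,u0-30:u0+30]; m=(abs(A[...,0]-g[0])<.07)&(abs(A[...,1]-g[1])<.07)&(A[...,2]>.05); print('lowest z',np.sort(A[m][:,2])[:20:4].round(3))
cv2.imwrite('pics/t.png',np.hstack(out)[:,:,::-1]); print(get_state()['clock'],get_state()['position'])
E
```

```text
t 10.05 tipbox [-143.6  140.7  183.1] F [ 0.9 -0.8 -0.1] gap 0.0003 grip 0.0
TCP px 299.9453360633935 200.00384597157785
tip px (np.float64(299.36981769155807), np.float64(203.22811450690835))
lowest z [0.217 0.221 0.225 0.228 0.23 ]
TCP px 299.9453360633935 200.00384597157785
tip px (np.float64(299.36981769155807), np.float64(203.22811450690835))
lowest z [0.213 0.219 0.222 0.223 0.224]
10.8667 [0.41998387 0.08003533 0.20002924]
```

View pics/t.png

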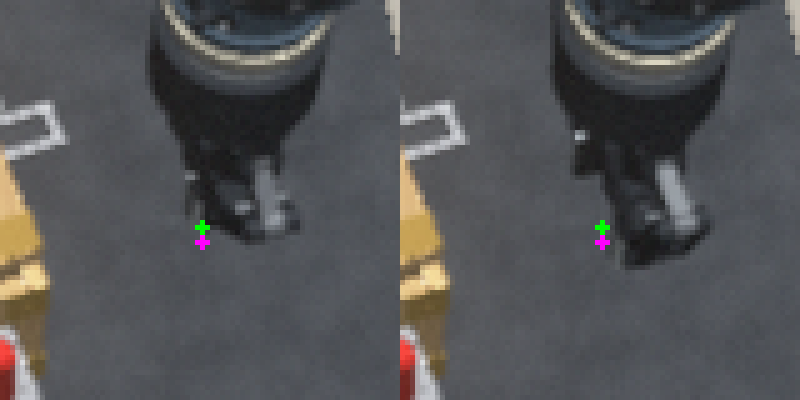

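```bash
python3 - <<'E'
from h import *
g=np.array(get_state()['position']); 
c=grab('side'); W=pts(c)
for v in range(160,212,4):
    print(v,' '.join('%4.0f,%3.0f,%3.0f/%3d'%(*((W[v,u]-g)*1000),c['pixels'][v,u].max()) for u in range(288,324,4)))
t=grab('top'); W2=pts(t); d=W2-g
m=(np.abs(d[...,0])<.08)&(np.abs(d[...,1])<.08)&(d[...,2]>-.03)
print('top pts',m.sum(), np.c_[d[m]][::max(1,m.sum()//12)].round(3))
f,R,tt=cal(t); P=R@g+tt; print(P[:2]/P[2]*f+[t['cx'],t['cy']])
E
```

```text
160  -26,-242,-199/ 83   35,  8,201/ 69   30, 19,217/129   28, 38,244/ 63   18, 33,236/ 92   10, 33,233/ 63    2, 34,233/ 60   -6, 33,231/ 61  -16, 31,225/104
164  -24,-230,-202/ 92   34,  9,186/ 64   30, 22,206/ 65   23, 26,210/146   16, 31,218/ 61    9, 35,222/ 85    1, 35,220/ 97   -7, 36,219/ 58  -17, 32,211/182
168  -21,-214,-198/ 81   35, 15,181/ 34   28, 20,186/ 69   22, 29,200/ 85   16, 34,206/ 82    8, 36,208/ 94   -0, 37,207/ 91   -9, 35,202/ 81  -21, 29,189/ 70
172  -19,-201,-201/ 92   34, 15,165/ 33   29, 27,182/ 31   21, 28,183/ 54   13, 32,187/ 72    5, 32,185/ 70   -3, 35,188/ 74  -11, 36,188/ 64  -21, 33,180/ 33
176  -16,-186,-199/ 92   33, 17,151/ 36   27, 25,163/ 34   21, 32,173/ 36   13, 36,178/ 36    6, 39,181/ 35   -3, 38,177/ 32  -13, 35,170/ 33  -24, 30,158/ 29
180  -13,-172,-198/ 93  -26,-173,-202/ 79   27, 28,151/ 42   20, 33,157/ 35   12, 36,161/ 36    4, 40,165/ 37   -6, 37,157/ 32  -14, 37,155/ 32 -107,-159,-197/ 84
184  -12,-162,-204/ 90  -23,-157,-198/ 92    9,-21, 45/ 32   15, 23,122/ 50   10, 36,143/ 34    3, 39,147/ 32   -7, 38,142/ 36  -95,-151,-205/
[... 669 characters left out ...]
19  -22, 65,116/ 47
204   -0,-96,-204/ 85  -11,-92,-200/ 87  -23,-92,-203/ 85  -35,-92,-207/ 76    1, 35, 46/ 48    1, 60, 94/ 29   -6, 65,101/ 31  -18, 58, 85/ 34  -92,-82,-202/ 93
208    2,-82,-202/ 90   -8,-78,-197/ 85  -20,-76,-196/ 87  -32,-76,-200/ 89    1, 39, 33/ 58  -54,-73,-199/ 69  -67,-73,-204/ 89  -77,-70,-200/ 85  -90,-71,-205/ 87
top pts 2499 [[ 0.045  0.052  0.321]
 [ 0.031 -0.036  0.328]
 [ 0.021 -0.028  0.34 ]
 [ 0.013  0.025  0.346]
 [ 0.006 -0.044  0.358]
 [-0.003 -0.002  0.349]
 [-0.011  0.032  0.346]
 [-0.019  0.056  0.38 ]
 [-0.027 -0.021  0.338]
 [-0.035  0.059  0.39 ]
 [-0.055 -0.051  0.356]
 [-0.068 -0.045  0.406]
 [-0.079 -0.046  0.416]]
[238.13092525 224.41961547]
```

The fingers' xy agrees with the robot's report, but their height does not, by about 30 mm. A light touch on the bare worktop right here gives the true offset.

```bash
python3 - <<'E'
from h import *
move_gripper(0)
g=np.array([.42,.08,.20])
move_straight([g[0],g[1],.08],v=.3)
print(move_straight([g[0],g[1],.0],v=.04,max_force=8)); s=get_state(); print(s['clock'],s['position'],s['wrist_force'])
move_straight([g[0],g[1],.1],v=.3)
E
```

```text
False
14.1667 [4.20104601e-01 7.99980660e-02 1.49539671e-04] [-0.61321616  0.24584854  0.12561667]
```

```bash
python3 - <<'E'
from h import *
g=np.array([.42,.08])
move_straight([*g,.003],v=.3)
print(move_straight([*g,-.04],v=.04,max_force=8)); s=get_state(); print(s['clock'],s['position'],s['wrist_force'],s['qpos'])
c=camera('side'); W=pts(c)
move_straight([*g,.1],v=.3); print(get_state()['clock'])
E
```

```text
True
15.7167 [ 0.42058786  0.07997754 -0.01436241] [-0.1193458   0.5521629   8.35926051] [-7.43706466e-02  7.49738165e-01  2.07879531e+00  7.38371090e-05
  3.10763988e-01  1.30837387e+00]
16.3
```

Contact came at TCP z = -14.4 mm, so the robot reads 31.4 mm low, matching both lid pushes. I'll put that correction in and shut the lid with the closing line along box x, which keeps the linkage clear of the hasp.

```bash
cat >> h.py <<'E'
DZ=31.4
def tip(x,y,z): return B(x,y,z+17-DZ)
def st(m=''):
    s=get_state(); print(m,'t',round(s['clock'],2),'tipbox',(inv(s['position'])-[0,0,17-DZ]).round(1),'F',np.round(s['wrist_force'],1),'gap',round(s['finger_gap'],4),'grip',np.round(s['grip_force'],1))
E
python3 - <<'E'
from h import *
p=get_state()['position']; move_straight([p[0],p[1],.26],v=.4)
x,y=-45,-84
g=tip(x,y,270); q=best(g,YAW); move_pose(g,q)
move_straight(tip(x,y,175),v=.25)
print(move_straight(tip(x,y,133),v=.05,max_force=32)); st('pushed')
move_straight(tip(x,y,260),v=.3)
move_straight(tip(30,y,270),v=.3); 
c=grab('side'); lid(c); st(); save(c,'s3.png',(180,90,300,240),4)
W=pts(c); H,S,V=cv2.split(cv2.cvtColor(c['pixels'],cv2.COLOR_RGB2HSV))
b=np.array([inv(w) for w in W[(S<50)&(V>110)] if not np.isnan(w[0])]); b=b[(abs(b[:,1])<32)&(b[:,0]>-130)&(b[:,0]<40)&(b[:,2]>145)&(b[:,2]<240)]
print(len(b),b[np.argsort(b[:,2])][::max(1,len(b)//12)].round(0).tolist())
E
```

```text
True
pushed t 19.77 tipbox [-45.9 -84.  138.2] F [-0.6 -0.1  6.4] gap 0.0002 grip 2.9
lid n [-0.001 -0.001  1.   ] ang -0.001 z at x=-60: 136.8 std 1.7
 t 20.78 tipbox [ 28.6 -83.1 267. ] F [-0.4  0.9 -0.7] gap -0.0001 grip 0.0
202 [[-80.0, 3.0, 146.0], [-76.0, 29.0, 152.0], [-73.0, 22.0, 159.0], [-69.0, -7.0, 166.0], [-66.0, 9.0, 172.0], [-62.0, 29.0, 176.0], [-59.0, 24.0, 189.0], [-53.0, 9.0, 199.0], [-51.0, -1.0, 204.0], [-48.0, -23.0, 211.0], [-46.0, 29.0, 214.0], [-43.0, 7.0, 216.0], [-42.0, 11.0, 217.0]]
```

View pics/s3.png

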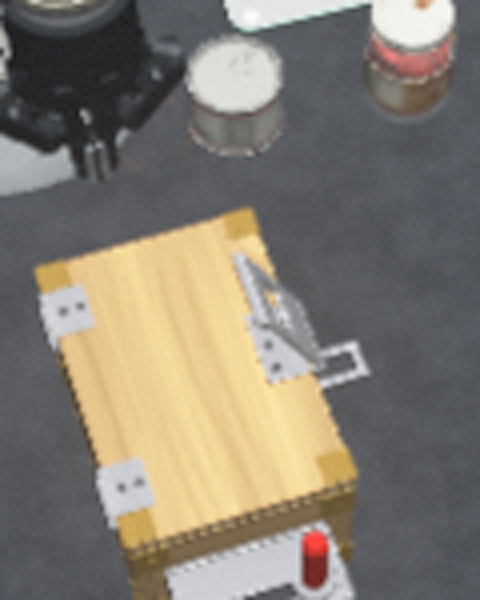

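The lid is shut flat, top at 137 mm. The hasp leans back with its tip at box (-42, 217). Now the hasp: push its top forward, then follow the arc on the plain plate.

```bash
python3 - <<'E'
from h import *
g=tip(10,0,270); q=best(g,YAW+np.pi/2); move_pose(g,q)
move_straight(tip(5,0,196),v=.25)
print(move_straight(tip(-100,0,196),v=.12,max_force=25)); st('fwd')
move_straight(tip(-68,0,190),v=.2); move_straight(tip(-66,0,164),v=.15)
for th in np.linspace(2.55,.1,8):
    if move_straight(tip(-81-28*np.sin(th)-11*np.cos(th),0,134-28*np.cos(th)+2*np.sin(th)),v=.07,max_force=25): st('stop th %.2f'%th); break
st('arc')
E
```

```text
False
fwd t 23.74 tipbox [-99.4  -0.3 196.4] F [-0.  -0.8 -0.5] gap -0.0002 grip 0.0
arc t 26.89 tipbox [-97.4   0.8 105.9] F [-7.  -2.9  3.7] gap -0.0003 grip 3.0
```

```bash
python3 - <<'E'
from h import *
print(move_straight(tip(-84,0,103),v=.04,max_force=22)); st('press')
move_straight(tip(-112,0,104),v=.2); move_straight(tip(-112,20,220),v=.35)
g=tip(-36,150,200); q=best(g,YAW); move_pose(g,q); move_gripper(.05); st()
c=grab('side'); save(c,'s4.png',(190,120,290,240),5)
W=pts(c); H,S,V=cv2.split(cv2.cvtColor(c['pixels'],cv2.COLOR_RGB2HSV))
b=np.array([inv(w) for w in W[(S<60)&(V>70)] if not np.isnan(w[0])]); b=b[(abs(b[:,1])<32)&(b[:,0]>-180)&(b[:,0]<-60)&(b[:,2]>20)&(b[:,2]<240)]
print(len(b),b[np.argsort(b[:,2])][::max(1,len(b)//14)].round(0).tolist())
E
```

```text
True
press t 27.13 tipbox [-98.1   2.2 103.9] F [-0.9 -0.4  0.7] gap -0.0002 grip 0.7
 t 29.57 tipbox [-36.  149.9 200.1] F [ 0.1 -0.1  0.3] gap 0.0501 grip 0.0
0 []
```

View pics/s4.png

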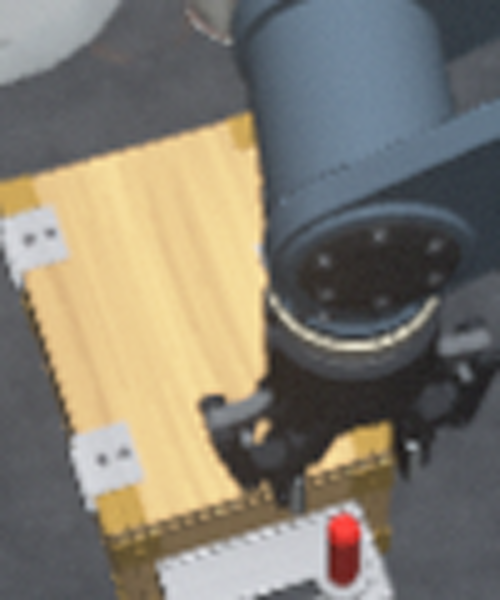

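The arm hides the hasp in this view. I'll step back to the earlier clear spot and check.

```bash
python3 - <<'E'
from h import *
p=get_state()['position']; move_straight([.40,.10,p[2]+.02],v=.35)
c=grab('side'); save(c,'s5.png',(235,140,315,210),7); t=grab('top')
for c in(c,t):
    W=pts(c); S=cv2.cvtColor(c['pixels'],cv2.COLOR_RGB2HSV)[...,1]
    b=np.array([inv(w) for w in W[S<70] if not np.isnan(w[0])]); b=b[(abs(b[:,1])<32)&(b[:,0]>-180)&(b[:,0]<-70)&(b[:,2]>20)&(b[:,2]<240)]
    print(len(b),b[np.argsort(b[:,2])][::max(1,len(b)//16)].round(0).tolist())
st()
E
```

```text
171 [[-97.0, -3.0, 44.0], [-109.0, 12.0, 80.0], [-120.0, -12.0, 84.0], [-97.0, -13.0, 85.0], [-105.0, 15.0, 86.0], [-103.0, 11.0, 87.0], [-116.0, -7.0, 88.0], [-79.0, 28.0, 128.0], [-85.0, 11.0, 134.0], [-78.0, 25.0, 135.0], [-71.0, 10.0, 135.0], [-72.0, -9.0, 136.0], [-78.0, -0.0, 137.0], [-81.0, 24.0, 137.0], [-76.0, -27.0, 138.0], [-71.0, 19.0, 139.0], [-76.0, 15.0, 140.0], [-82.0, 19.0, 143.0]]
175 [[-96.0, 25.0, 45.0], [-94.0, -1.0, 52.0], [-91.0, 17.0, 60.0], [-88.0, 16.0, 67.0], [-87.0, 23.0, 83.0], [-104.0, -9.0, 85.0], [-118.0, 12.0, 87.0], [-119.0, 5.0, 89.0], [-117.0, -2.0, 91.0], [-85.0, 20.0, 100.0], [-84.0, -18.0, 133.0], [-70.0, -17.0, 136.0], [-83.0, -11.0, 137.0], [-83.0, -14.0, 138.0], [-73.0, 24.0, 139.0], [-76.0, 25.0, 140.0], [-72.0, -23.0, 140.0], [-70.0, 21.0, 143.0]]
 t 30.23 tipbox [-159.3  164.6  220.5] F [0.  0.7 0.1] gap 0.05 grip 0.0
```

View pics/s5.png

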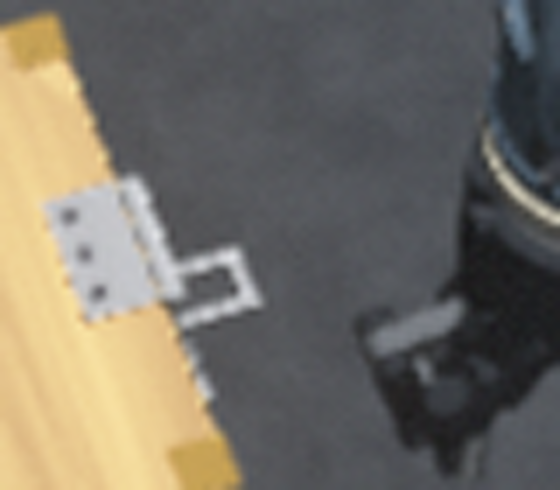

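Hasp points run from x=-85 at z=100 to -96 at z=45, so it is still about 0.12 rad ajar. The vertical finger hits the knuckle first. I'll press the plate below the knuckle with the tool tilted.

```bash
cat >> h.py <<'E'
ex=np.array([c_,s_,0]); ey=np.array([-s_,c_,0])
def tilt(a,k=1):
    z=np.sin(a)*ex-np.cos(a)*np.array([0,0,1.]); y=k*ey
    return Ro.from_matrix(np.c_[np.cross(y,z),y,z]).as_quat()
def ttip(x,y,z,a): # closed fingertip centre at box point, tool tilted
    return B(x-17*np.sin(a),y,z+17*np.cos(a)-DZ)
E
python3 - <<'E'
from h import *
move_gripper(0)
for a in(.8,.65,.5):
    L=[]
    for k in(1,-1):
        qs=[solve_ik(ttip(*p,a),tilt(a,k)) for p in((-150,0,190),(-122,0,128),(-110,0,107),(-85,0,107))]
        if all(q is not None for q in qs): L.append((abs(qs[0][5]),k,qs[0]))
    print(a,L)
    if L: k=min(L,key=lambda l:l[0])[1]; break
Q=tilt(a,k)
move_pose(ttip(-150,0,190,a),Q)
move_straight(ttip(-122,0,128,a),v=.2); move_straight(ttip(-108,0,107,a),v=.12)
print(move_straight(ttip(-82,0,107,a),v=.05,max_force=22)); s=get_state(); print(s['clock'],inv(s['position']),inv(s['position'])-inv(ttip(0,0,0,a)),s['wrist_force'])
move_straight(ttip(-122,0,128,a),v=.2); move_straight(ttip(-200,20,200,a),v=.35)
c=grab('side'); t=grab('top')
for c in(c,t):
    W=pts(c); S=cv2.cvtColor(c['pixels'],cv2.COLOR_RGB2HSV)[...,1]
    b=np.array([inv(w) for w in W[S<70] if not np.isnan(w[0])]); b=b[(abs(b[:,1])<32)&(b[:,0]>-105)&(b[:,0]<-70)&(b[:,2]>20)&(b[:,2]<140)]
    print(len(b),b[np.argsort(b[:,2])][::max(1,len(b)//16)].round(0).tolist())
print(get_state()['clock'])
E
```

```text
0.8 []
0.65 [(np.float64(2.2221311561343544), 1, array([-0.80744753,  0.3525466 ,  2.4132262 ,  1.59860774,  0.53280251,
        2.22213116])), (np.float64(0.9194614974554391), -1, array([-0.80744753,  0.3525466 ,  2.4132262 ,  1.59860774,  0.53280251,
       -0.9194615 ]))]
False
33.8167 [-92.58231119   0.1979528   89.33625665] [-82.29414229   0.1979528  107.20283207] [-0.34745587  0.30111219  0.35272135]Traceback (most recent call last):
  File "<stdin>", line 14, in <module>
station.Unreachable: the arm cannot follow that straight line within its joint ranges
```

It went through without contact, so the offset lies along the tool (31 mm short), not in the base height. I'll correct the tilted tip and press on.

```bash
cat >> h.py <<'E'
def ttip(x,y,z,a): return B(x+14.4*np.sin(a),y,z-14.4*np.cos(a))
E
python3 - <<'E'
from h import *
a=.65
try: print(move_straight(ttip(-84,0,104,a),v=.04,max_force=22))
except Unreachable as e: print(e)
s=get_state(); print(s['clock'],inv(s['position'])-inv(ttip(0,0,0,a)),s['wrist_force'])
move_straight(ttip(-125,0,120,a),v=.2)
g=np.array([.38,.10,.24]); move_pose(g,best(g,YAW))
for n in('side','top'):
    c=grab(n); W=pts(c); S=cv2.cvtColor(c['pixels'],cv2.COLOR_RGB2HSV)[...,1]
    b=np.array([inv(w) for w in W[S<70] if not np.isnan(w[0])]); b=b[(abs(b[:,1])<32)&(b[:,0]>-105)&(b[:,0]<-70)&(b[:,2]>20)&(b[:,2]<140)]
    print(len(b),b[np.argsort(b[:,2])][::max(1,len(b)//16)].round(0).tolist())
print(get_state()['clock'])
E
```

```text
False
35.8333 [-87.95427138   0.93110742 103.0382486 ] [-13.13137783  -4.67920992   8.7122512 ]
116 [[-95.0, 11.0, 81.0], [-95.0, 11.0, 86.0], [-99.0, -10.0, 88.0], [-98.0, 18.0, 90.0], [-80.0, 27.0, 133.0], [-79.0, 21.0, 134.0], [-74.0, 4.0, 134.0], [-76.0, -19.0, 135.0], [-80.0, 17.0, 136.0], [-78.0, -0.0, 136.0], [-76.0, 6.0, 137.0], [-72.0, 24.0, 137.0], [-78.0, 7.0, 137.0], [-82.0, 12.0, 138.0], [-71.0, 2.0, 138.0], [-71.0, 19.0, 139.0], [-72.0, 10.0, 140.0]]
96 [[-83.0, -7.0, 41.0], [-82.0, 0.0, 47.0], [-105.0, -12.0, 84.0], [-90.0, 10.0, 87.0], [-104.0, -9.0, 89.0], [-104.0, 13.0, 91.0], [-94.0, 11.0, 96.0], [-75.0, 28.0, 135.0], [-77.0, -19.0, 136.0], [-84.0, 16.0, 136.0], [-83.0, -28.0, 137.0], [-74.0, -19.0, 138.0], [-72.0, -10.0, 138.0], [-71.0, -3.0, 138.0], [-80.0, -15.0, 139.0], [-71.0, -20.0, 139.0]]
38.1083
```

The hasp is flat now: its tip is at x=-83, down from -96. Next I grasp the pin.

```bash
python3 - <<'E'
from h import *
move_gripper(.05)
g=tip(-36,149,190); q=best(g,YAW); move_pose(g,q)
print(move_straight(tip(-36,149,108),v=.15,max_force=15))
move_gripper(0,grasp_force=50); st('grip')
move_straight(tip(-36,149,238),v=.3); st('lift')
g=tip(-101,0,238); q=best(g,YAW+np.pi/2); move_pose(g,q)
move_straight(tip(-101,0,180),v=.2); st('above')
c=grab('side'); t=grab('top')
for c in(c,t):
    W=pts(c); H,S,V=cv2.split(cv2.cvtColor(c['pixels'],cv2.COLOR_RGB2HSV)); W=W[((H<6)|(H>174))&(S>150)&(V>90)]
    b=np.array([inv(w) for w in W if not np.isnan(w[0])]); b=b[(b[:,2]>100)]
    print('red',len(b),b.mean(0).round(1) if len(b) else '',b.min(0).round() if len(b) else '',b.max(0).round() if len(b) else '')
c=dict(np.load('side.npz')); W=pts(c); S=cv2.cvtColor(c['pixels'],cv2.COLOR_RGB2HSV)[...,1]
b=np.array([inv(w) for w in W[S<80] if not np.isnan(w[0])]); b=b[(abs(b[:,1])<20)&(b[:,0]>-125)&(b[:,0]<-86)&(b[:,2]>92)&(b[:,2]<165)]
for z in range(92,165,10):
    m=b[(b[:,2]>=z)&(b[:,2]<z+10)]; print(z,len(m),m.mean(0).round(1) if len(m) else '',np.ptp(m[:,0]).round(1) if len(m) else '')
E
```

```text
False
grip t 40.42 tipbox [-35.3 148.9 109.1] F [-0.4  0.4  6.2] gap 0.017 grip 48.7
lift t 41.0 tipbox [-36.4 149.1 238.2] F [-0.4 -0.3 -0.7] gap 0.0169 grip 48.8
above t 42.58 tipbox [-100.9    0.5  179.8] F [ 0.4 -0.6 -0.8] gap 0.0165 grip 48.8
red 0   
red 0   
92 0  
102 5 [-99.3   3.2 109. ] 5.1
112 3 [-99.2   4.6 118.5] 3.5
122 7 [-98.2   4.8 125.9] 16.0
132 5 [-98.4   4.2 135.4] 5.0
142 0  
152 34 [-96.9   6.9 159.1] 22.4
162 1 [-103.8   12.7  163.1] 0.0
```

The pin is held upright over the opening, shank at box (-99, 0). Inserting it.

```bash
python3 - <<'E'
from h import *
print(move_straight(tip(-101,0,118),v=.12,max_force=12)); st('d1')
print(move_straight(tip(-101,0,107),v=.04,max_force=8)); st('seat')
E
```

```text
False
d1 t 43.35 tipbox [-100.4   -0.3  118.6] F [ 0.3 -0.1  0.1] gap 0.0167 grip 49.0
True
seat t 43.62 tipbox [-99.6  -1.  111.9] F [-1.2  0.2  5.1] gap 0.0168 grip 49.7
```

It seated at tip 112 (111 expected). Releasing and checking.

```bash
python3 - <<'E'
from h import *
move_gripper(.045); move_straight(tip(-101,0,235),v=.2)
g=np.array([.38,.12,.26]); move_pose(g,best(g,YAW+np.pi/2)); st()
c=grab('side'); lid(c); t=grab('top'); save(c,'f.png',(180,80,330,230),4)
for c in(c,t):
    Wf=pts(c); H,S,V=cv2.split(cv2.cvtColor(c['pixels'],cv2.COLOR_RGB2HSV)); W=Wf[((H<6)|(H>174))&(S>150)&(V>90)]
    b=np.array([inv(w) for w in W if not np.isnan(w[0])]); b=b[(b[:,2]>95)]
    print('red',len(b),b.mean(0).round(1) if len(b) else '',b.min(0).round() if len(b) else '',b.max(0).round() if len(b) else '')
    b=np.array([inv(w) for w in Wf[S<70] if not np.isnan(w[0])]); b=b[(abs(b[:,1])<30)&(b[:,0]>-125)&(b[:,0]<-76)&(b[:,2]>20)&(b[:,2]<130)]
    print(len(b),b[np.argsort(b[:,2])][::max(1,len(b)//12)].round(0).tolist())
E
```

```text
t 45.61 tipbox [-176.1  187.8  274. ] F [-0.2 -0.6  0.3] gap 0.0447 grip 0.0
lid n [ 0.001 -0.     1.   ] ang 0.001 z at x=-60: 137.0 std 1.7
red 67 [-98.4   5.5 135.7] [-106.   -8.  105.] [-92.  12. 155.]
85 [[-98.0, 4.0, 38.0], [-95.0, 2.0, 53.0], [-100.0, 14.0, 82.0], [-116.0, 0.0, 84.0], [-110.0, 9.0, 85.0], [-119.0, -8.0, 86.0], [-117.0, -4.0, 88.0], [-110.0, 8.0, 89.0], [-95.0, 11.0, 91.0], [-98.0, 17.0, 93.0], [-112.0, 2.0, 94.0], [-108.0, 5.0, 96.0], [-80.0, 27.0, 126.0]]
red 12 [-99.8   1.3 152.5] [-105.   -4.  149.] [-95.   6. 157.]
62 [[-83.0, -25.0, 43.0], [-83.0, 15.0, 49.0], [-118.0, 12.0, 85.0], [-119.0, 5.0, 87.0], [-87.0, -12.0, 87.0], [-86.0, -9.0, 88.0], [-114.0, 11.0, 89.0], [-116.0, 4.0, 90.0], [-105.0, -12.0, 91.0], [-83.0, -9.0, 92.0], [-90.0, 10.0, 93.0], [-85.0, -1.0, 94.0], [-91.0, -11.0, 98.0]]
```

View pics/f.png

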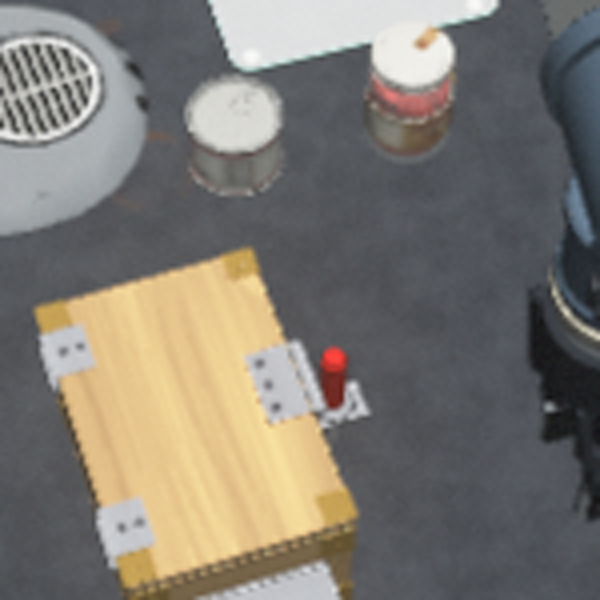

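The pin stands upright in the staple at (335,380), handle top at about 154 mm, with its shank seen below. The lid and hasp are flat, and the tin (235,130) and jar (410,85) are standing. The arm is clear, so I'm handing in.

```bash
python3 -c "
from station import *
print(sign_off())"
```

```text
the job is handed in; nothing more can be done
None
```

The job is handed in at about 46 s of 61: the lid is shut, the hasp is flat, and the middle-sized pin is seated in the staple and released; the tin and jar are standing in the last picture, and the mug, never approached, was out of that frame.

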